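# Lock the solder reel on its spindle with a linchpin

## Robot

A 7-joint arm with a two-finger parallel gripper is mounted at the origin on the work surface. World frame = base frame: x ahead of the robot, y to its left, z up, the work surface at z = 0. Lengths are in m, angles in rad, forces in N, time in s.
With the tool pointing down it reaches from about 0.4 to 0.875 m from the base axis. Payload 6.5 kg.
Tool frame: the origin (TCP) lies on the front face of the gripper's body, between the roots of the fingers; the fingertips stand 73 mm ahead of it and the grasp point (between the pads) lies 54 mm ahead of it; z points along the fingers, y is the line along which they close (so a half turn about z gives the same grasp; the last joint's range is limited). The gripper opens to 85 mm and grips with 20 to 120 N. Pads are 22 mm wide; open, the fingers measure 114 mm over their backs; the gripper's body (76 mm by 85 mm) begins 54 mm behind the grasp point. The pads swing forward as they close: fully open they stand 13 mm farther back than shut.
Start: joints at [-1.326, 0.536, -0.004, 1.538, 0.003, 1.067, -0.071], TCP at [0.199, 0.619, 0.304] pointing down, gripper open.
Joint ranges: [-2.7, 2.7], [-0.37, 2.16], [-1.27, 1.26], [0.24, 2.4], [-1.31, 4.45], [0.19, 1.91], [-2.76, 2.76]. Speed limits (rad/s): [2.39, 2.39, 3.14, 3.14, 3.14, 3.14, 3.14].

## Interface

Orientations are given as [roll, pitch, yaw] about the fixed x, y, z axes, in that order (R = Rz(yaw) Ry(pitch) Rx(roll)).
In Python, from bench import manip gives the robot as it stands. Calls block until the motion is done:
- manip.movep(position, orientation): joint-space move of the TCP to a pose.
- manip.move_straight(position, max_speed=0.15, ori=None): straight line of the TCP; ori=None keeps the orientation; max_speed is the mean speed in m/s.
- manip.goto_joints(angles): joint-space move.
- manip.ungrasp() and manip.gripper_close(): open the fingers fully, or close them until they stop; the grip force is fixed at half the most.
- manip.wait(seconds).
- manip.solve_ik(position, orientation): joint angles nearest the present ones, or None.
- manip.get_state(): the state.
- manip.grab_frame(name): name is "scene" or "top"; returns a dict with "image" (384x512x3 uint8, red, green, blue), "mtx" (3x3 intrinsics, pixels), "pose" (4x4, takes a point from camera to world coordinates). Camera axes: x right, y down, z forward; pixel columns grow to the right and rows downward; lengths in m; the calibration is good to about 2 mm. A picture is of the moment at which its call begins. There is no depth.
A pose or a line that the arm cannot do raises manip.IKError and nothing moves.
- manip.close_job(): hands the job in; it is judged then, once.
The state is a dict: "clock": time; "q": joint angles; "joint_velocities": joint speeds; "effort": joint torques, N m; "eef_pos": TCP position; "ee_rot": TCP orientation; "force": force on the tool from outside, world axes, zero at the start; "ft_torque": the same for the moment, N m; "opening": finger opening in m; "grasp_force": force on a finger pad.
Only numpy, scipy, OpenCV 4.12 (cv2) and the standard library are available. Lean on these libraries where they do the work, as an engineer would, in place of code of your own. Each camera call takes 0.05 s, during which the arm holds its last target. There are 200 camera calls.

## Task

Take the linchpin out of the soldering-tip rack, push it from above through the cross hole near the free end of the reel stand's spindle until its collar sits fully home on the spindle, then swing its ring over the spindle's free end until it lies against the pin. The spindle has rolled round, so feel for a hole with the point of the pin, bring it upright and ease the spring washer back as the pin goes in, without forcing: never press the pin or its ring on the stand with more than about 20 N. Leave everything else on the bench where it is.

Things in the scene. Friction and masses are not known exactly. Their poses are not given: they have to be found in the camera images.
- pin: The linchpin, plain steel, loose, about 60 g, upright in the rack. Origin: centre of its collar's underside, on the shank's axis; z up along the pin, x to where its open ring sticks out. Collar 5 mm high, 16 mm along y, from x = -4 (flat side, faces the reel when fitted) to +7 mm. Fitted: x points to the stand's -y, out along the spindle, and the origin is 10 mm above the spindle's axis.
- pin_grip (a point): Middle of the pin's grip tab, 26 mm above the pin's origin. The tab is 12 mm along x, 9 mm along y and ends 35 mm above the origin; below z = 12 mm sits the 11 mm pivot block. Grip it across y with the fingertips 15 mm or more above the pin's origin, clear of the ring's limbs.
- pin_tip (a point): Point of the pin, on its axis 40 mm below its origin. The shank is 8 mm in diameter; its last 10 mm taper evenly to a blunt 4 mm end.
- pin_mid (a point): Point on the pin's axis, 10 mm below its origin: it meets hole_centre when the pin is home.
- ring (a joint): Ring angle (rad) about a pivot along the pin's y, 8.5 mm above the pin's origin. 0: open, sticking out to the pin's +x, 0.29 rad above level; grows as the ring swings down; 1.75, its stop: down over the spindle's end, its far side against the shank near the point, 0.11 rad off the shank. Starts at 0 to 0.35. Stiff pivots (0.07 N m): it stays where it is put.
- ring_far (a point): The wire's middle at the ring's far side, 46 mm from the pivot. Round ring of 4 mm wire, 46 mm in diameter (wire middle), seen along the spindle when closed. The spindle passes through it; two fingers held 36 mm apart clear the spindle and washer and can push both its limbs, down and then in.
- stand: Grey steel reel stand bolted to the bench. Origin: centre of the underside of its base plate, 120 mm along x, 150 along y, 8 thick. A level steel spindle points to the stand's -y, 20 mm in diameter, and carries a solder reel 90 mm in diameter, its near face 24 mm inward (+y) of the hole. Spindle and reel turn together against a drag of 0.04 N m.
- hole_centre (a point): Centre of the spindle's two cross holes, on its axis, 95 mm above the bench; axes as the stand's. The holes cross here at right angles, each 9.5 mm wide and right through, so one can always be rolled upright and either will do. At the start the nearest mouth is 0.4 to 0.79 rad from upright, to one side or the other: this point does not show it (see it or feel for it).
- spindle_end (a point): Middle of the spindle's free end, 14 mm outward (to the stand's -y) of hole_centre.
- washer_face (a point): Where the outer face of the spring washer rests at the start, on the spindle's axis, 1.75 mm inward (+y) of hole_centre, so that it covers part of the hole. Washer 28 mm in diameter, 4 mm thick, pushed outward by a coil spring of 2.5 N/mm; the pin's taper pushes it inward about 2 mm.
- rack: Light-metal rack, fixed, 60 mm along x, 120 mm along y, 46 mm high, with spare soldering tips (26 mm tall) on its +y half; the linchpin is parked in a 9.5 mm hole, 43 mm deep, at y = -30 mm. Origin: centre of its underside.
- driver: Bystander: a small screwdriver with a black handle, 160 mm long, 26 mm across. Origin: centre of its underside as it lies.
- dish: Bystander: a small steel screw dish, 56 mm across, 18 mm high. Origin: centre of its underside.
- flux: Bystander: an amber glass flux jar, 48 mm across, 45 mm high. Origin: centre of its underside.
- can: Bystander: a red spray can, 54 mm across, 140 mm high. Origin: centre of its underside.
- meter: Bystander: a black multimeter lying flat, 85 x 160 x 39 mm. Origin: centre of its underside.
- cleaner: Bystander: a black tip-cleaner pot with brass wool, 72 mm across, 60 mm high. Origin: centre of its underside.
- handset: Bystander: a black handset lying flat, 75 x 150 x 9 mm. Origin: centre of its underside.

How it is judged:
By the outcome, as a careful person would: the job done as asked, in the order asked, and still so for the second after the job is handed in, with the robot touching nothing.
It also fails if it takes over 62 s, if anything falls off the work surface, if the arm or the gripper's body presses on something with over 40 N, if the wrist force passes 120 N, or if a joint passes its speed limit or range.

## Working session

There is one attempt and no reset: what is moved stays moved. The work goes in short steps, each a Python script; the robot and the scene stay as the last script left them, time stands still between calls to the robot, and variables do not carry over. Pictures are saved under pics/ and viewed, at most 11 in all, crops included, and the job is handed in when it is done.

```bash
ls; mkdir -p pics
python3 - <<'E'
from bench import manip
import cv2,numpy as np
for n in("scene","top"):
    f=manip.grab_frame(n); cv2.imwrite(f"pics/{n}0.png",f["image"][:,:,::-1]); np.savez(f"pics/{n}0.npz",**f)
    print(n,f["mtx"].tolist(),np.round(f["pose"],4).tolist())
s=manip.get_state(); print({k:np.round(v,3).tolist() for k,v in s.items()})
E
```

```text
pics
scene [[484.5111026405009, 0.0, 251.1507817338701], [0.0, 484.5111026405009, 194.78960144740162], [0.0, 0.0, 1.0]] [[0.855, 0.3275, -0.4022, 1.0373], [0.5185, -0.527, 0.6733, -0.8606], [0.0086, -0.7842, -0.6204, 0.8364], [0.0, 0.0, 0.0, 1.0]]
top [[372.50614603695533, 0.0, 252.98049283715972], [0.0, 372.50614603695533, 187.91192048581027], [0.0, 0.0, 1.0]] [[0.01, -0.9847, 0.1739, 0.3798], [-0.9998, -0.0067, 0.0194, -0.0334], [-0.0179, -0.174, -0.9846, 1.0147], [0.0, 0.0, 0.0, 1.0]]
{'clock': 0.1, 'q': [-1.326, 0.537, -0.004, 1.539, 0.003, 1.067, -0.071], 'joint_velocities': [-0.0, -0.003, 0.001, -0.001, 0.001, 0.0, -0.002], 'effort': [0.002, -58.456, 1.052, -25.977, 0.013, 0.005, 0.0], 'eef_pos': [0.199, 0.618, 0.303], 'ee_rot': [-3.14, 0.0, 2.831], 'force': [-0.548, -0.261, 0.092], 'ft_torque': [0.062, 0.017, -0.017], 'grasp_force': 0.0, 'opening': 0.085}
```

View pics/scene0.png

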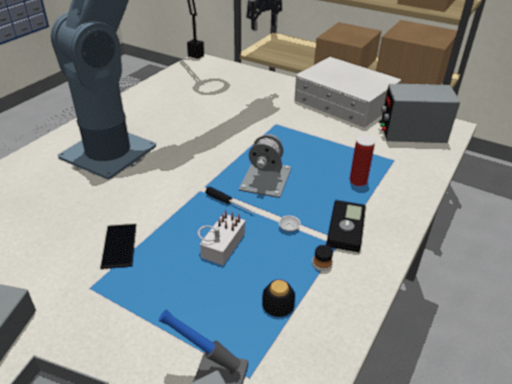

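View pics/top0.png

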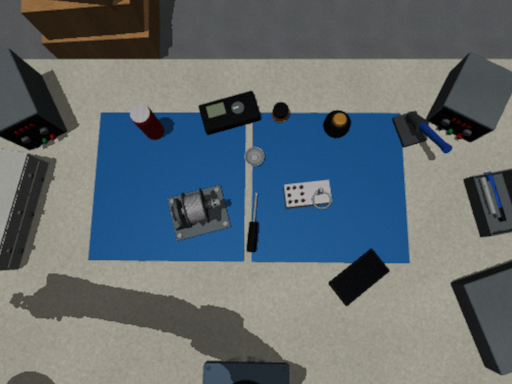

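The scene view shows the stand at about (267,160) with the spindle pointing toward the camera, and the rack at about (223,238) with the pin near (210,235). The top view shows the stand at about (198,210) and the rack at about (307,194), with the ring at (322,198). I'll make one enlarged mosaic of these areas.

Run:
```python
import cv2
s=cv2.imread("pics/scene0.png");t=cv2.imread("pics/top0.png")
def c(i,x,y,w,h): return cv2.resize(i[y:y+h,x:x+w],(400,300),interpolation=cv2.INTER_CUBIC)
# scale: 80x60 ->5x
m=cv2.vconcat([cv2.hconcat([c(s,230,135,80,60),c(s,185,205,80,60)]),cv2.hconcat([c(t,160,180,80,60),c(t,270,165,80,60)])])
cv2.imwrite("pics/m0.png",m)
```

```text
(no output)
```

View pics/m0.png

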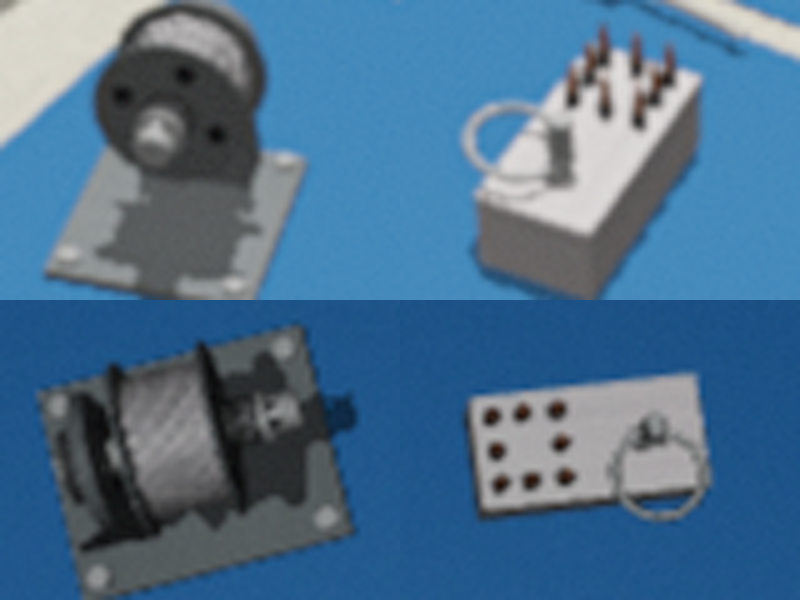

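The mosaic (5x) shows the stand plate corners, the spindle with the washer and a dark hole mouth at top view (270,420), and the rack with the pin. The ring sticks out to about -x. Next I'll fit the poses and overlay the model.

```bash
cat > vis.py <<'E'
import cv2,numpy as np
F={n:dict(np.load(f"pics/{n}0.npz")) for n in("scene","top")}
def proj(n,P,f=None):
    f=f or F[n]; W=np.linalg.inv(f["pose"]); r=cv2.Rodrigues(W[:3,:3])[0]
    return cv2.projectPoints(np.float64(P).reshape(-1,3),r,W[:3,3],f["mtx"],None)[0][:,0]
def tf(x,y,yaw,P):
    c,s=np.cos(yaw),np.sin(yaw); P=np.atleast_2d(P).astype(float)
    return np.c_[x+c*P[:,0]-s*P[:,1],y+s*P[:,0]+c*P[:,1],P[:,2]]
E
cat > fit.py <<'E'
from vis import *
from scipy.optimize import least_squares
def T(x,y): return (160+x/5,180+(y-300)/5)
def T2(x,y): return (270+(x-400)/5,165+(y-300)/5)
def S(x,y): return (230+x/5,135+y/5)
def S2(x,y): return (185+(x-400)/5,205+y/5)
h=.046
rack=[("top",(-.03,.06,h),None)]
def fit(obs,x0):
    def r(p): return np.concatenate([(proj(n,tf(*p[:3],[l]))[0]-uv) for n,l,uv in obs])
    s=least_squares(r,x0,loss="soft_l1"); print(np.round(s.x,4)); print(np.round(r(s.x).reshape(-1,2),1).tolist()); return s.x
st=fit([("top",(.06,-.075,.008),T(302,325)),("top",(-.06,-.075,.008),T(355,532)),("top",(.06,.075,.008),T(38,393)),("top",(-.06,.075,.008),T(85,598)),
 ("scene",(-.06,-.075,.008),S(45,274)),("scene",(.06,.075,.008),S(307,158))],[.42,.1,.25])
rk=fit([("top",(.03,.06,h),T2(470,398)),("top",(.03,-.06,h),T2(695,374)),("top",(-.03,-.06,h),T2(710,483)),("top",(-.03,.06,h),T2(480,510)),
 ("scene",(-.03,-.06,h),S2(480,195)),("scene",(.03,-.06,h),S2(597,235)),("scene",(.03,.06,h),S2(703,75))],[.45,-.2,0.1])
# spindle: end-disc centre & top-view end edge -> offset along y
u=S(157,142)
f=F["scene"]; d=f["pose"][:3,:3]@np.linalg.solve(f["mtx"],[*u,1]); c=f["pose"][:3,3]
p=c+d*(.095-c[2])/d[2]; print("spindle end world",p, "local",tf(0,0,-st[2],p-[st[0],st[1],0]))
u=T(302,413)
f=F["top"]; d=f["pose"][:3,:3]@np.linalg.solve(f["mtx"],[*u,1]); c=f["pose"][:3,3]
p=c+d*(.103-c[2])/d[2]; print("top end edge local",tf(0,0,-st[2],p-[st[0],st[1],0]))
np.save("st.npy",st);np.save("rk.npy",rk)
pin=tf(*rk,(0,-.03,.046))[0]; print("pin",pin)
E
python3 fit.py
```

```text
[0.491  0.1325 0.265 ]
[[0.1, -1.2], [0.1, -0.4], [-0.1, -1.1], [0.0, 0.6], [-1.3, -1.7], [-0.3, -0.8]]
[ 0.5404 -0.1584  0.13  ]
[[-0.5, -0.8], [-0.4, -1.5], [0.1, -0.9], [0.6, -0.8], [-1.0, -0.6], [-1.3, -1.1], [-0.9, -0.6]]
spindle end world [0.50963495 0.07485309 0.095     ] local [[ 0.00283311 -0.06053329  0.095     ]]
top end edge local [[-0.0058351  -0.06867966  0.103     ]]
pin [ 0.54430111 -0.18810111  0.046     ]
```

View pics/ov.png

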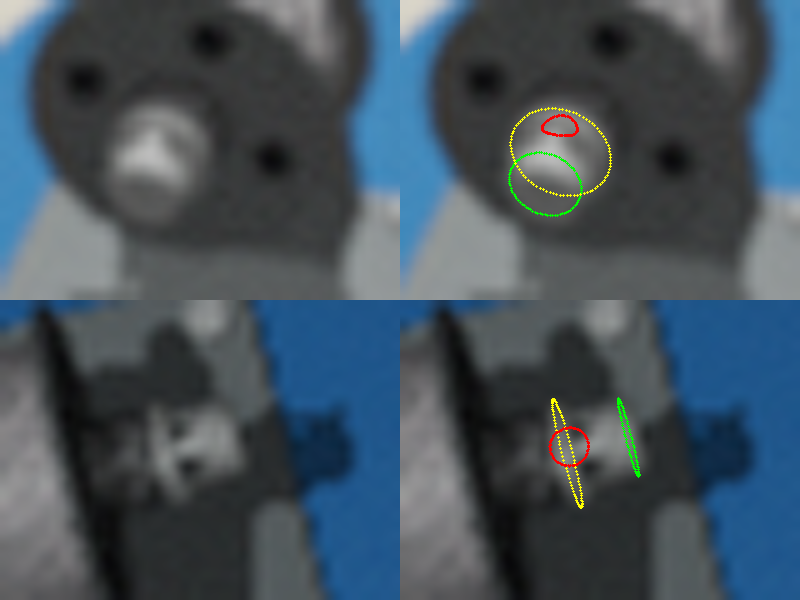

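The overlay shows hole_centre about 1 px (2.7 mm) further out than drawn, so local y is about -0.053. Two dark mouths sit either side of the upright land (top panel (185,432) and (205,460)), so the roll is near 45°, with the +x mouth slightly nearer. Next I'll check IK and fetch the pin.

```bash
cat > rb.py <<'E'
from vis import *
from bench import manip
st=np.load("st.npy"); YP=st[2]-np.pi/2
def S(): return manip.get_state()
def pr(*t):
    s=S(); print(*t,round(s["clock"],2),"tcp",np.round(s["eef_pos"],4),"F",np.round(s["force"],1),"op",round(float(s["opening"]),4))
E
python3 - <<'E'
from rb import *
pk=[.5425,-.1884]; pl=tf(*st,(0,-.053,0))[0][:2]; print(pl)
for k in(0,np.pi):
    for nm,p,z,y in(("pick",pk,.2,3.35+k),("place",pl,.25,YP+k),("place",pl,.195,YP+k)):
        y=(y+np.pi)%(2*np.pi)-np.pi
        q=manip.solve_ik([*p,z],[np.pi,0,y]); print(k,nm,y,None if q is None else np.round(q,2))
E
```

```text
[0.50492745 0.08138121]
0 pick -2.9331853071795866 [-0.03  0.57  0.38  1.84 -0.29  0.79  2.28]
0 place -1.3057575614146537 [-1.05  0.62  1.1   1.99 -0.68  0.96 -2.48]
0 place -1.3057575614146537 [-1.02  0.76  1.09  2.03 -0.87  0.92 -2.33]
3.141592653589793 pick 0.20840734641020653 [-0.45  0.82  1.05  1.86 -0.85  0.99 -0.38]
3.141592653589793 place 1.8358350921751398 [-0.61  0.4   0.45  1.97 -0.23  0.82  0.23]
3.141592653589793 place 1.8358350921751398 [-0.56  0.49  0.4   2.01 -0.28  0.7   0.28]
```

Run:
```python
from rb import *
o=[np.pi,0,.21]; pk=[.5425,-.1884]
manip.movep([*pk,.25],o); pr("above")
manip.move_straight([*pk,.138]); pr("down")
manip.gripper_close(); pr("closed"); print(S()["grasp_force"])
manip.move_straight([*pk,.20]); pr("up")
for n in("scene","top"):
    f=manip.grab_frame(n); np.savez(f"pics/{n}1.npz",**f)
    u=proj(n,[*pk,.1],f)[0]; x,y=(u-[20,15]).astype(int)
    im=cv2.resize(f["image"][y:y+30,x:x+40,::-1],(400,300),interpolation=cv2.INTER_CUBIC); cv2.imwrite(f"pics/h_{n}.png",im); print(n,x,y)
cv2.imwrite("pics/h.png",cv2.hconcat([cv2.imread("pics/h_scene.png"),cv2.imread("pics/h_top.png")]))
pr()
```

```text
above 3.18 tcp [ 0.5429 -0.1876  0.2498] F [-0.7  0.   0.3] op 0.0856
down 4.08 tcp [ 0.5429 -0.1888  0.1388] F [-0.7 -0.5  0.1] op 0.0854
closed 4.78 tcp [ 0.5426 -0.1884  0.1382] F [-1.4  1.7  2.5] op 0.007
60.23821949958801
up 5.34 tcp [ 0.5423 -0.1879  0.1995] F [ 0.3  0.3 -1.7] op 0.0073
scene 195 206
top 302 172
5.44 tcp [ 0.5419 -0.1879  0.1988] F [-0.1  0.9 -0.8] op 0.0072
```

View pics/h.png

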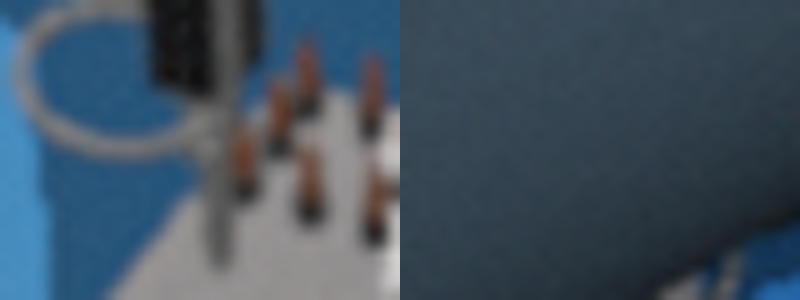

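The pin is held upright, with its tip at scene crop (220,265), and the ring is open to the left. Next I'll touch the spindle's end and one side with the shank to locate it.

```bash
cat >> rb.py <<'E'
O=[np.pi,0,YP+np.pi]
def W(x,y,z): return tf(*st,(x,y,z))[0]          # stand-local -> world
def L():                                          # TCP in stand-local
    p=np.array(S()["eef_pos"]); return tf(0,0,-st[2],p-[st[0],st[1],0])[0]
def FL(): return tf(0,0,-st[2],S()["force"])[0]
def feel(start,d,n,step,thr,f0,speed=.02):
    """step along d (stand-local) until force change along -d exceeds thr; returns TCP local"""
    d=np.array(d,float); log=[]
    for i in range(1,n+1):
        manip.move_straight(W(*(np.array(start)+d*step*i)),max_speed=speed)
        f=FL()-f0; log.append(round(float(-f@d),1))
        if -f@d>thr: break
    print("feel",log,"cmd",np.round(np.array(start)+d*step*i,4),"at",np.round(L(),4),round(S()["clock"],2)); return L()
E
python3 - <<'E'
from rb import *
p=np.array(S()["eef_pos"]); manip.move_straight([p[0],p[1],.25])
manip.movep(W(0,-.085,.25),O); manip.move_straight(W(0,-.079,.212),.1); manip.wait(.2); f0=FL(); pr("front"); print(f0,L())
feel((0,-.079,.212),(0,1,0),16,.001,3,f0)
E
```

```text
front 7.61 tcp [0.5122 0.0561 0.2125] F [ 0.4  0.3 -0.7] op 0.0072
[ 0.44564222  0.21128554 -0.69343683] [ 0.00034773 -0.07930077  0.21254841]
feel [0.1, 0.6, -0.2, 0.5, 0.9, 0.6, 0.4, 1.1, 2.5, 4.8] cmd [ 0.    -0.069  0.212] at [ 0.     -0.0699  0.2121] 10.11
```

Run:
```python
from rb import *
manip.move_straight(W(0,-.076,.212)); manip.move_straight(W(.0195,-.074,.212)); manip.move_straight(W(.0195,-.061,.212)); manip.wait(.2); f0=FL(); pr("side"); print(f0)
feel((.0195,-.061,.212),(-1,0,0),10,.001,3,f0)
```

```text
side 11.09 tcp [0.5258 0.0782 0.2121] F [ 0.6 -0.7 -0.1] op 0.0069
[ 0.43765232 -0.86571234 -0.0585726 ]
feel [0.2, -0.7, -0.2, -0.8, 0.3, 0.3, 3.8] cmd [ 0.0125 -0.061   0.212 ] at [ 0.0131 -0.061   0.2122] 12.84
```

Run:
```python
from rb import *
X,Y=-.0006,-.0545
manip.move_straight(W(.02,-.061,.212)); manip.move_straight(W(.02,-.061,.25),.15)
manip.move_straight(W(X+.0062,Y,.24),.1); manip.wait(.15); f0=FL(); pr("over"); print(f0)
feel((X+.0062,Y,.24),(0,0,-1),11,.001,3,f0); print(FL()-f0)
```

```text
over 13.97 tcp [0.5112 0.0814 0.2401] F [-0.4  0.3  0. ] op 0.0075
[-0.29584523  0.38993677  0.00991465]
feel [-0.7, 0.1, -0.4, -0.4, -0.6, -1.0, -0.8, 0.1, -0.5, -0.5, 0.0] cmd [ 0.0056 -0.0545  0.229 ] at [ 0.0057 -0.0545  0.229 ] 16.73
[ 1.33640862 -1.41409326  0.00756011]
```

Run:
```python
from rb import *
X,Y=-.0006,-.0545; x=X+.0062
f0=np.array([-.3,.4,0])
p=feel((x,Y,.229),(0,0,-1),3,.001,3,f0); print(FL()-f0)
z=round(p[2],4)
for k in range(8):
    x-=.001; manip.move_straight(W(x,Y,z),.02); print(round(x-X,4),np.round(FL()-f0,1),end=' ')
    if np.linalg.norm(FL()-f0)>12: break
print(); pr(); print(L())
```

```text
feel [1.2, 1.4, 0.7] cmd [ 0.0056 -0.0545  0.226 ] at [ 0.0056 -0.0544  0.2259] 17.48
[ 1.28196565 -0.60055132  0.73313257]
0.0052 [ 2.4 -0.3 -0.1] 0.0042 [ 4.8 -0.7  0. ] 0.0032 [ 4.6 -0.1 -0.4] 0.0022 [5.  0.6 0. ] 0.0012 [ 5.2 -0.1 -0.3] 0.0002 [ 5.1  0.4 -1.4] -0.0008 [ 6.5  0.5 -0.6] -0.0018 [ 6.6 -0.4 -2.6] 
19.48 tcp [0.5038 0.0797 0.2261] F [ 6.1  1.6 -2.6] op 0.0068
[-0.00157687 -0.05434093  0.22605191]
```

Run:
```python
from rb import *
X,Y0=-.0006,-.0530; f0=np.array([-.3,.4,0])
def go(x,y,z):
    manip.move_straight(W(x,y,z),.025); f=FL()-f0; print(np.round([(x-X)*1e3,(y-Y0)*1e3,z*1e3],1),np.round(f,1)); return np.abs(f).max()<14
go(X-.0005,Y0-.0015,.2255)
for k in range(1,9):
    if not go(X,Y0-.0015+min(.0015,.0003*k),.2255-.0015*k): break
pr()
```

```text
[ -0.5  -1.5 225.5] [4.  0.8 2.4]
[  0.   -1.2 224. ] [ 6.2  0.1 -0.2]
[  0.   -0.9 222.5] [ 4.7 -0.7 -0.9]
[  0.   -0.6 221. ] [ 4.6 -0.5 -0.9]
[  0.   -0.3 219.5] [ 5.7 -1.2  0.5]
[  0.   0. 218.] [ 4.  -2.9  1. ]
[  0.    0.  216.5] [ 5.1 -3.1  0.5]
[  0.   0. 215.] [ 5.2 -2.6 -0.5]
[  0.    0.  213.5] [ 5.2 -2.5 -0.8]
21.73 tcp [0.5043 0.0811 0.2134] F [ 5.3 -0.7 -0.8] op 0.0068
```

Run:
```python
from rb import *
X,Y0=-.0006,-.0530; f0=np.array([-.3,.4,0]); dx=.0006
def go(x,y,z,v=.03):
    manip.move_straight(W(x,y,z),v); f=FL()-f0; print(np.round([(x-X)*1e3,(y-Y0)*1e3,z*1e3],1),np.round(f,1)); return f
z=.2135
while z>.193:
    z-=.002 if z>.2005 else .0007
    f=go(X+dx,Y0,z)
    if abs(f[:2]).max()>13 or f[2]>7: break
pr(); print(L())
```

```text
[  0.6   0.  211.5] [ 4.2 -3.3 -1.1]
[  0.6   0.  209.5] [ 4.5 -3.9 -1.4]
[  0.6   0.  207.5] [ 3.6 -3.2 -1.7]
[  0.6   0.  205.5] [ 2.1 -3.5 -2. ]
[  0.6   0.  203.5] [ 2.8 -3.5 -2.1]
[  0.6   0.  201.5] [ 2.8 -3.7 -2. ]
[  0.6   0.  199.5] [ 2.6 -4.5 -2.2]
[  0.6   0.  198.8] [ 2.2 -3.5  0.9]
[  0.6   0.  198.1] [ 2.2 -4.9  1. ]
[  0.6   0.  197.4] [ 1.9 -3.9 -0.1]
[  0.6   0.  196.7] [ 0.3 -4.   2.8]
[  0.6   0.  196. ] [-0.7 -4.3  8.7]
24.73 tcp [0.5051 0.0814 0.1965] F [ 0.1 -4.1  8.7] op 0.0072
[ 1.39991697e-04 -5.30500067e-02  1.96479754e-01]
```

Run:
```python
from rb import *
manip.ungrasp(); pr("open"); 
l=L(); manip.move_straight(W(l[0],l[1],.27),.15)
manip.move_straight(W(l[0],l[1]+.0,.30),.2)
ps=[]
for n in("scene","top"):
    f=manip.grab_frame(n); np.savez(f"pics/{n}2.npz",**f)
    u=proj(n,W(0,-.06,.1),f)[0]; x,y=(u-[20,22]).astype(int)
    im=f["image"][y:y+40,x:x+40,::-1]; ps.append(cv2.resize(im,(400,400),interpolation=cv2.INTER_CUBIC)); print(n,x,y)
    Z=.1135
    for a in(0,.35): print(a,[np.round((proj(n,W(0,-.053-r*np.cos(.29-a),Z+r*np.sin(.29-a)),f)[0]-[x,y]+.5)*10).tolist() for r in(0,.023,.046)])
cv2.imwrite("pics/s2.png",cv2.hconcat(ps)); pr()
```

```text
open 25.46 tcp [0.5049 0.0814 0.196 ] F [ 0.7  0.4 -0.3] op 0.0853
scene 240 139
0 [[218.0, 175.0], [196.0, 199.0], [174.0, 223.0]]
0.35 [[218.0, 175.0], [195.0, 226.0], [171.0, 278.0]]
top 196 179
0 [[177.0, 229.0], [261.0, 202.0], [347.0, 175.0]]
0.35 [[177.0, 229.0], [268.0, 206.0], [359.0, 183.0]]
26.5 tcp [0.5043 0.0815 0.299 ] F [-0.6  0.4  0.7] op 0.0853
```

View pics/s2.png

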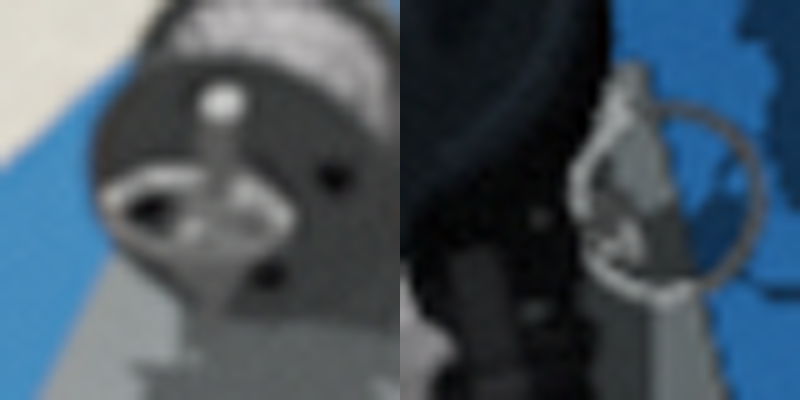

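The pin stands in the spindle and the ring is open at about 0.15 rad: far side at scene crop (215,250), tab top at (222,103). Next I'll push the ring down with closed fingers in front of the spindle end.

Run:
```python
from rb import *
X=-.0004
manip.move_straight(W(X,-.100,.26),.2); manip.gripper_close()
manip.move_straight(W(X,-.094,.215),.15); manip.wait(.15); f0=FL(); pr("start"); print(f0)
for ph in np.linspace(-.2,1.1,11):
    yf=-.053-.046*np.cos(ph); yc=min(yf+.004,-.0805)
    manip.move_straight(W(X,yc,.1135-.046*np.sin(ph)+.002+.073),.04)
    f=FL()-f0; print(round(ph,2),np.round(f,1))
    if np.abs(f).max()>9: break
pr()
manip.move_straight(W(X,-.095,S()["eef_pos"][2]+.005),.1)
manip.move_straight(W(X,-.095,.215),.2)
manip.move_straight(W(X+.028,-.100,.2),.2)
f=manip.grab_frame("scene"); u=proj("scene",W(0,-.06,.1),f)[0]; x,y=(u-[30,30]).astype(int)
cv2.imwrite("pics/s3.png",cv2.resize(f["image"][y:y+60,x:x+60,::-1],(480,480),interpolation=cv2.INTER_CUBIC)); pr()
```

```text
start 28.32 tcp [0.516  0.0414 0.216 ] F [ 0.1 -0.1  0.5] op 0.0001
[ 0.11781001 -0.10610219  0.51985862]
-0.2 [ 0.6 -0.9 -0.1]
-0.07 [-0.4 -0.4  0.2]
0.06 [ 0.2  1.  -0.5]
0.19 [-0.9  0.4 -0.3]
0.32 [ 1.  -0.3 -0.7]
0.45 [ 0.3 -0.1 -0.8]
0.58 [0.3 0.3 0.2]
0.71 [-0.7  0.4 -0.7]
0.84 [-0.1  0.5 -0.2]
0.97 [-0.9  3.9  6.3]
1.1 [-0.3  7.  13.5]
31.79 tcp [0.5124 0.057  0.1485] F [-2.   6.6 14.1] op 0.0
32.92 tcp [0.543  0.043  0.1988] F [-0.4  0.1  0.7] op -0.0
```

View pics/s3.png

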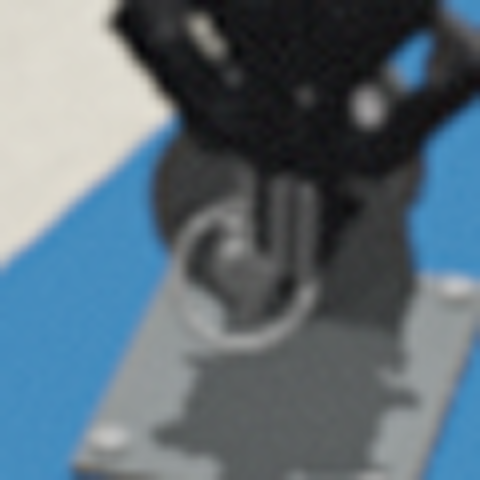

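The ring is now hanging down with its far side at crop (240,345), encircling the spindle end. Next I'll push it in, limb by limb.

Run:
```python
from rb import *
X=-.0004
def push(sx,ys,y1,thr):
    manip.move_straight(W(X+sx*.028,-.100,.2),.2); manip.move_straight(W(X+sx*.028,-.094,.153),.15); manip.move_straight(W(X+sx*.028,ys,.153),.08); manip.wait(.1); f0=FL()
    n=round((y1-ys)/.0015); p=feel((X+sx*.028,ys,.153),(0,1,0),n,.0015,thr,f0,.03); print(np.round(FL()-f0,1))
    manip.move_straight(W(X+sx*.028,-.100,.153),.15); manip.move_straight(W(X+sx*.028,-.100,.2),.2)
push(1,-.086,-.0740,6); push(-1,-.082,-.0690,5)
pr()
```

```text
feel [0.7, 1.3, 3.6, 3.2, 2.2, 1.0, 2.0, 5.4] cmd [ 0.0276 -0.074   0.153 ] at [ 0.0275 -0.0745  0.1531] 35.98
[ 0.3 -5.4  0.8]
feel [1.3, 1.9, 2.1, 2.4, 3.0, 3.9, 4.7, 6.1] cmd [-0.0284 -0.07    0.153 ] at [-0.0281 -0.0708  0.1532] 39.99
[-1.2 -6.1 -0.2]
40.73 tcp [0.4901 0.0301 0.2005] F [-0.3 -0.  -1.3] op 0.0002
```

```bash
cat > look.py <<'E'
from rb import *
import sys
ps=[]
for n in("scene","top"):
    f=manip.grab_frame(n); u=proj(n,W(0,-.06,.1),f)[0]; x,y=(u-[20,20]).astype(int)
    a=cv2.resize(f["image"][y:y+40,x:x+40,::-1],(390,390)[:2] if 0 else (400,300) if 0 else (300,300),interpolation=cv2.INTER_CUBIC); b=a.copy()
    t=np.linspace(0,2*np.pi,120)
    def dr(P,c):
        for v in (proj(n,np.array([W(*q) for q in P]),f)-[x,y]+.5)*7.5: cv2.circle(b,tuple(int(k) for k in v),1,c,-1)
    r=.023-.023*np.cos(t)
    dr(np.c_[.023*np.sin(t),-.053-r*np.cos(1.46),.1135-r*np.sin(1.46)],(0,0,255))
    dr(np.c_[.01*np.cos(t),0*t-.067,.095+.01*np.sin(t)],(0,255,0))
    dr(np.array([[0,-.053,.14],[0,-.053,.065]]),(0,255,255))
    ps.append(cv2.hconcat([a,b]))
cv2.imwrite(sys.argv[1],cv2.vconcat(ps)); pr()
E
python3 -c "
from rb import *
manip.move_straight(W(-.03,-.25,.3),.25)"; python3 look.py pics/s4.png
```

```text
41.7 tcp [ 0.527  -0.1147  0.2987] F [0.4 0.7 0.2] op -0.0001
```

View pics/s4.png

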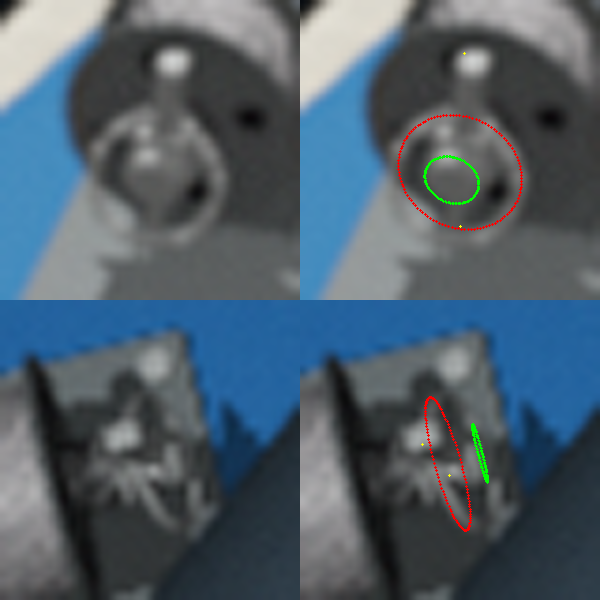

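Run:
```python
from rb import *
f=manip.grab_frame("scene"); u=proj("scene",W(0,-.06,.1),f)[0]; x,y=(u-[20,20]).astype(int)
t=np.linspace(0,2*np.pi,200)
for yaw in(-.3,0,.3):
  for ph in(1.0,1.15,1.3,1.46):
    X=.023*np.sin(t); r=.023-.023*np.cos(t); Y=-r*np.cos(ph)
    P=[W(np.cos(yaw)*a-np.sin(yaw)*b,-.053+np.sin(yaw)*a+np.cos(yaw)*b,c) for a,b,c in zip(X,Y,.1135-r*np.sin(ph))]
    v=(proj("scene",P,f)-[x,y]+.5)*7.5; print(yaw,ph,"L",v[v[:,0].argmin()].round(),"R",v[v[:,0].argmax()].round(),"T",v[v[:,1].argmin()].round(),"B",v[v[:,1].argmax()].round())
a=cv2.resize(f["image"][y:y+40,x:x+40,::-1],(600,600),interpolation=cv2.INTER_CUBIC); cv2.imwrite("pics/s5.png",cv2.convertScaleAbs(a,alpha=1.5))
```

```text
-0.3 1.0 L [ 86. 179.] R [202. 176.] T [145. 113.] B [143. 242.]
-0.3 1.15 L [ 92. 173.] R [205. 180.] T [146. 113.] B [151. 241.]
-0.3 1.3 L [ 98. 167.] R [208. 185.] T [146. 113.] B [160. 238.]
-0.3 1.46 L [104. 156.] R [213. 186.] T [144. 113.] B [172. 231.]
0 1.0 L [ 90. 180.] R [216. 181.] T [153. 115.] B [154. 244.]
0 1.15 L [ 93. 177.] R [218. 182.] T [153. 115.] B [158. 242.]
0 1.3 L [ 96. 171.] R [220. 182.] T [153. 115.] B [162. 237.]
0 1.46 L [ 99. 165.] R [222. 180.] T [151. 115.] B [169. 230.]
0.3 1.0 L [ 99. 182.] R [228. 181.] T [163. 116.] B [162. 245.]
0.3 1.15 L [ 99. 180.] R [227. 178.] T [163. 116.] B [162. 243.]
0.3 1.3 L [ 99. 178.] R [226. 175.] T [163. 116.] B [161. 237.]
0.3 1.46 L [ 98. 174.] R [226. 171.] T [163. 116.] B [160. 229.]
```

View pics/s5.png

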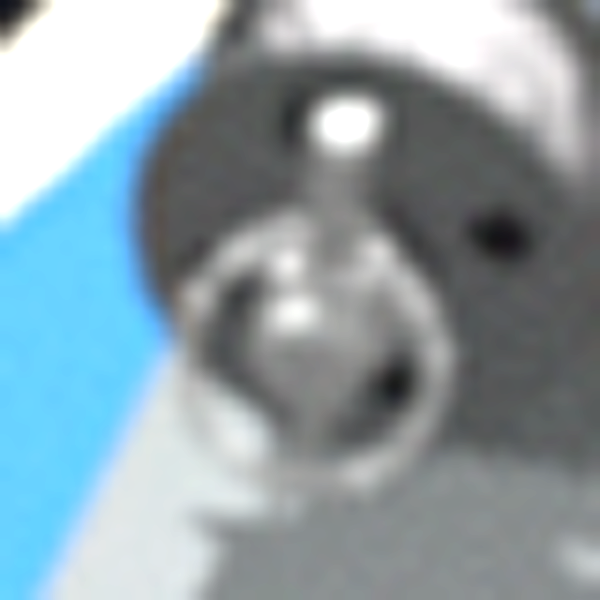

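The ring measures about 1.2 rad below level and it needs about 1.46. I'll push again, lower down (more lever), alternating limbs with a higher threshold.

```bash
python3 - <<'E'
from rb import *
X=-.0004; Z=.145
manip.move_straight(W(X+.0268,-.10,.19),.3); manip.move_straight(W(X+.0268,-.087,Z),.15)
for sx,y1 in((1,-.069),(-1,-.066)):
    manip.move_straight(W(X+sx*.0268,-.087,Z),.12); manip.move_straight(W(X+sx*.0268,-.078,Z),.08); f0=FL()*0
    feel((X+sx*.0268,-.078,Z),(0,1,0),round((y1+.078)/.0015),.0015,10,f0,.04); print(np.round(FL(),1))
    manip.move_straight(W(X+sx*.0268,-.087,Z),.1)
pr()
manip.move_straight(W(X-.0268,-.25,.25),.3); pr()
E
python3 look.py pics/s6.png
```

```text
feel [0.6, 1.5, 2.2, 5.0, 6.5, 6.2] cmd [ 0.0264 -0.069   0.145 ] at [ 0.0264 -0.0706  0.1453] 45.02
[ 1.3 -6.2  0.2]
feel [-0.5, -0.1, -1.1, 2.5, 5.0, 7.0, 6.6, 9.4] cmd [-0.0272 -0.066   0.145 ] at [-0.0275 -0.0686  0.1453] 48.22
[-1.1 -9.4  1.5]
48.58 tcp [0.4875 0.0419 0.1449] F [-0.  -0.2 -0.8] op 0.0003
49.38 tcp [ 0.5296 -0.1137  0.2488] F [ 0.2  0.8 -0.1] op 0.0
49.48 tcp [ 0.5295 -0.1133  0.2485] F [-0.3 -0.4  0.1] op 0.0
```

View pics/s6.png

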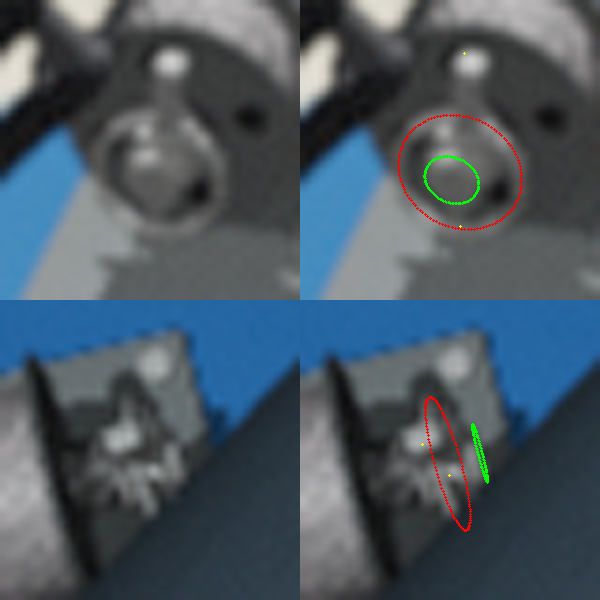

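The ring outline now matches the closed prediction: bottom at (165,228), left 100, right 222. One last confirming push on the +x limb to feel the stop, then I'll hand in.

Run:
```python
from rb import *
X=-.0004; Z=.145; x=X+.0268
manip.move_straight(W(x,-.10,.19),.35); manip.move_straight(W(x,-.087,Z),.2); manip.move_straight(W(x,-.074,Z),.1)
feel((x,-.074,Z),(0,1,0),9,.001,10.5,np.zeros(3),.04)
manip.move_straight(W(x,-.09,Z),.15); pr(); manip.move_straight(W(x,-.2,.25),.3); pr()
f=manip.grab_frame("scene"); u=proj("scene",W(0,-.06,.1),f)[0]; a,b=(u-[20,20]).astype(int)
cv2.imwrite("pics/s7.png",cv2.convertScaleAbs(cv2.resize(f["image"][b:b+40,a:a+40,::-1],(600,600),interpolation=cv2.INTER_CUBIC),alpha=1.5))
```

```text
feel [0.2, 2.4, 3.7, 4.6, 5.4, 7.6, 9.1, 10.5] cmd [ 0.0264 -0.066   0.145 ] at [ 0.0269 -0.0688  0.1456] 52.77
53.08 tcp [0.5398 0.053  0.1448] F [ 0.2  0.2 -0.3] op 0.0001
53.74 tcp [ 0.5682 -0.0512  0.2487] F [-0.2  0.6 -0. ] op 0.0002
```

View pics/s7.png

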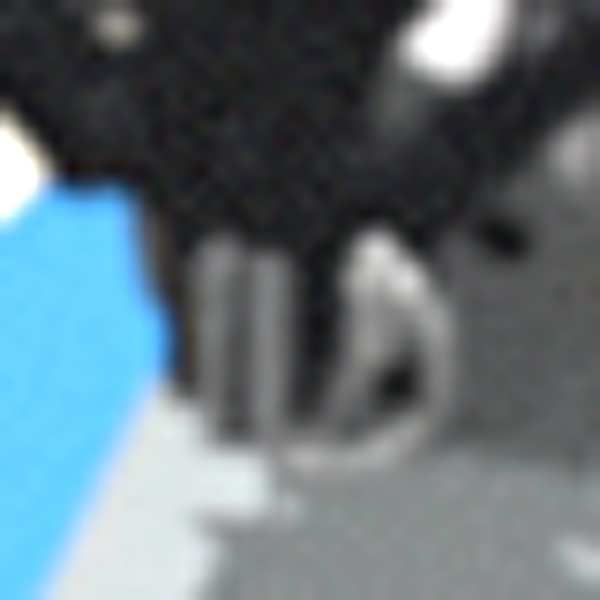

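The ring's bottom is at (320,455), which matches the closed prediction. The push force rose linearly from first contact, so the ring is against its stop. Handing in now.

```bash
python3 -c "
from bench import manip
print(manip.close_job())"
```

```text
the job is handed in; nothing more can be done
None
```

I handed the job in at about 54 s: the pin is home in the spindle, with its collar contacting at the expected height, and the ring looks closed against the pin in the last picture; the highest force I read on the stand was about 14 N, and I didn't separately re-check the bystanders at the end.

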